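# Heft the lure boxes and hold up the one full of lead

## Robot

A 6-joint arm with a two-finger parallel gripper is mounted at the origin on the work surface. World frame = base frame: x ahead of the robot, y to its left, z up, the work surface at z = 0. Lengths are in m, angles in rad, forces in N, time in s.
With the tool pointing down it reaches from about 0.325 to 0.9 m from the base axis. Payload 3.5 kg.
Tool frame: the origin (TCP) lies at the very end of the fingers, on their centre line; the grasp point (between the pads) lies 19 mm behind it; z points along the fingers, y is the line along which they close (so a half turn about z gives the same grasp; the last joint's range is limited). The gripper opens to 85 mm and grips with 20 to 120 N. Pads are 22 mm wide; open, the fingers measure 114 mm over their backs; the gripper's body (76 mm by 85 mm) begins 54 mm behind the grasp point. The pads swing forward as they close: fully open they stand 13 mm farther back than shut.
Start: joints at [1.152, 0.276, -0.026, 1.268, 0, 1.467], TCP at [0.194, 0.594, 0.231] pointing down, gripper open.
Joint ranges: [-3.12, 3.12], [-0.85, 1.88], [-1.08, 1.24], [-1.95, 2.15], [-1.57, 1.53], [-3.14, 3.14]. Speed limits (rad/s): [2.57, 2.57, 3.14, 3.14, 3.14, 3.14].

## Interface

Orientations are given as a rotation vector (axis times angle).
In Python, from bench import monitor, eyes, order gives the robot as it stands.
- The arm moves only by the tool jog_arm, never from a script. Its argument "moves" is a list of rows, each a list of 6 numbers: the shift along the tool's x, y, z in cm, then the turn, a rotation vector about the tool's x, y, z in degrees. A call has 1 to 8 rows; each row is the pose to reach, as a shift and turn from the pose commanded when the call began, along the tool's axes at that moment; what a row does not reach only later rows make up. A row lasts 1/10 s, in which the tool goes at most 50 mm and 8.59 degrees, less where a joint would pass 70% of its speed; a pose out of reach is approached as far as the arm can. A call with a gripper value outside its range is refused whole. "fingers" is the gripper command: -1 is fully open, 1 is shut, values between are in proportion, set as the call begins (left out, the last holds). The fingers move at their own pace and stop on an object; "force" is the grip in N (left out, the last holds). Time passes only in rows, so rows that repeat a pose let the fingers close. It gives the time, the measured TCP pose, the force, the opening and the grip force at its end, in the units of the state.
- monitor.read_state(): the state, without advancing time (a new reading comes with each control period).
- eyes.get_image(name): name is "side" or "top"; returns (picture, depth): 400x640x3 uint8, red, green, blue; 400x640 float32, m along the optical axis (not along the pixel's ray), 0 where there is no reading.
- eyes.calibration(name): a dict with "fov_y" (degrees; the focal length in pixels is half the picture's height over the tangent of half this angle, whatever the lens; pixels are square), "cx", "cy" (the principal point, pixels), "R" (3x3) and "t" (3): a world point X has camera coordinates R X + t. Camera axes: x right, y down, z forward; pixel columns grow to the right and rows downward; lengths in m; the calibration is good to about 2 mm. A picture is of the moment at which its call begins. calibration takes no time and is no camera call.
- order.finish_job(): hands the job in; it is judged then, once.
The state is a dict: "time_s": time; "q": joint angles; "qvel": joint speeds; "joint_torque": joint torques, N m; "ee_pos": TCP position; "tool_rot": TCP orientation; "force": force on the tool from outside, world axes, zero at the start; "torque": the same for the moment, N m; "grip_width": opening from 0.0 (shut) to 1.0 (fully open); "grasp_force": force on a finger pad.
Only numpy, scipy, OpenCV 4.12 (cv2) and the standard library are available. Lean on these libraries where they do the work, as an engineer would, in place of code of your own. Each camera call takes 0.05 s, during which the arm holds its last target. There are 200 camera calls.

## Task

Three look-alike closed orange lure boxes stand in the open black tackle case: two hold light lures and one is full of lead sinkers. Find the lead one by hefting them, set any light one back gently in its own bay, and finish holding the lead box in the air by its handle, level and still, at least 5 cm clear above the case's rim: the program ends while the gripper is holding it. Never tip a box, or the small pieces inside get mixed, and leave everything else on the bench where it is.

Things in the scene. Friction and masses are not known exactly. Their poses are not given: they have to be found in the camera images.
- box_1_grip (a point): Mid handle bar of one of 3 look-alike orange lure boxes, 85 mm above the box's underside, over its centre. Box 180 (x) x 88 (y) x 55 mm high, z up. Fixed black bar along x on two end posts: 14 wide, 12 high, 82 mm free between posts, 24 mm free air under it. Two boxes weigh 0.24-0.36 kg, one 0.6-0.8 kg (unseen), evenly spread. Loose, standing in its bay of the case with 4 mm play each way.
- box_2_grip (a point): Mid handle bar of one of 3 look-alike orange lure boxes, 85 mm above the box's underside, over its centre. Box 180 (x) x 88 (y) x 55 mm high, z up. Fixed black bar along x on two end posts: 14 wide, 12 high, 82 mm free between posts, 24 mm free air under it. Two boxes weigh 0.24-0.36 kg, one 0.6-0.8 kg (unseen), evenly spread. Loose, standing in its bay of the case with 4 mm play each way.
- box_3_grip (a point): Mid handle bar of one of 3 look-alike orange lure boxes, 85 mm above the box's underside, over its centre. Box 180 (x) x 88 (y) x 55 mm high, z up. Fixed black bar along x on two end posts: 14 wide, 12 high, 82 mm free between posts, 24 mm free air under it. Two boxes weigh 0.24-0.36 kg, one 0.6-0.8 kg (unseen), evenly spread. Loose, standing in its bay of the case with 4 mm play each way.
- case: Open black tackle case, fixed: 226 (x) x 314 (y) mm, rim 80 and inner floor 10 mm above the bench; origin on the bench under its centre. Three bays side by side at y = +101, 0, -101 mm, a box lengthwise in each, seated handle bars 95 mm above the bench; low ribs around the bays, 32 mm above the bench. Lid folded back on the +x side, to 340 mm from the origin, not above the rim.
- jar: closed glass bait jar with green cap, 64 across, 85 mm high; origin at its underside. Loose; not part of the job.
- spool: spool of fishing line standing on its flange, 68 across, 34 mm high; origin at its underside. Loose; not part of the job.
- pliers: red-handled long-nose pliers lying flat, 200 mm long; origin at the pivot. Loose; not part of the job.
- mug: blue ceramic mug, 82 across, 95 mm high; origin at its underside. Loose; not part of the job.
- bin: open yellow parts bin with screws, 160 x 105 x 70 mm; origin at its underside. Loose; not part of the job.
Mind the look-alikes: they are no part of the job. What is shaped like the part that bears box_3_grip but pink or turquoise is not meant.

How it is judged:
At the end, for the whole second after the job is handed in: The lead box hangs in the gripper alone: handle bar 213 to 450 mm above the bench (underside 5 cm over the rim), within 0.08 rad of level, under 0.03 m/s and 0.2 rad/s. Both boxes left in the case are the light ones (each presses on it with 1.5 to 4.7 N), within 15 mm of their start, level (((height (world z) of box_1_grip between 0.213 and 0.45 m and angle between box_1_grip's own z axis and vertical below 0.08 rad and linear speed of box_1 below 0.03 m/s and angular speed of box_1 below 0.2 rad/s and contact force between the fingers and box_1 above 2 N and contact force between box_1 and case below 0.1 N and distance of each of box_2_grip, box_3_grip from where it was at the start of the episode below 0.015 m and angle between each of box_2_grip, box_3_grip's own z axis and vertical below 0.06 rad and contact force between box_2 and case between 1.5 and 4.7 N and contact force between each of box_1, the fingers and box_2 below 0.1 N and contact force between box_3 and case between 1.5 and 4.7 N and contact force between each of box_1, the fingers and box_3 below 0.1 N) or (height (world z) of box_2_grip between 0.213 and 0.45 m and angle between box_2_grip's own z axis and vertical below 0.08 rad and linear speed of box_2 below 0.03 m/s and angular speed of box_2 below 0.2 rad/s and contact force between the fingers and box_2 above 2 N and contact force between box_2 and case below 0.1 N and distance of each of box_1_grip, box_3_grip from where it was at the start of the episode below 0.015 m and angle between each of box_1_grip, box_3_grip's own z axis and vertical below 0.06 rad and contact force between box_1 and case between 1.5 and 4.7 N and contact force between each of box_2, the fingers and box_1 below 0.1 N and contact force between box_3 and case between 1.5 and 4.7 N and contact force between each of box_2, the fingers and box_3 below 0.1 N) or (height (world z) of box_3_grip between 0.213 and 0.45 m and angle between box_3_grip's own z axis and vertical below 0.08 rad and linear speed of box_3 below 0.03 m/s and angular speed of box_3 below 0.2 rad/s and contact force between the fingers and box_3 above 2 N and contact force between box_3 and case below 0.1 N and distance of each of box_1_grip, box_2_grip from where it was at the start of the episode below 0.015 m and angle between each of box_1_grip, box_2_grip's own z axis and vertical below 0.06 rad and contact force between box_1 and case between 1.5 and 4.7 N and contact force between each of box_3, the fingers and box_1 below 0.1 N and contact force between box_2 and case between 1.5 and 4.7 N and contact force between each of box_3, the fingers and box_2 below 0.1 N))); the arm keeps its last pose, push and grip.
It fails at once if a lure box is tipped by more than 0.35 rad (angle between any of box_1_grip, box_2_grip, box_3_grip's own z axis and vertical above 0.35 rad).
It fails at once if a lure box is banged down in the case (over 60 N) (contact force between any of box_1, box_2, box_3 and case above 60 N).
It fails at once if the jar, spool, pliers, mug or bin is disturbed (moved over 30 mm) (distance of any of jar, spool, pliers, mug, bin from where it was at the start of the episode above 0.03 m).
It also fails if it takes over 67 s, if anything falls off the work surface, if the arm or the gripper's body presses on something with over 40 N, if the wrist force passes 120 N, or if a joint passes its speed limit or range.

## Working session

There is one attempt and no reset: what is moved stays moved. The work goes in short steps, Python scripts to look and compute and a tool call to move; the robot and the scene stay as the last step left them, time stands still between calls to the robot, and variables do not carry over. Pictures are saved under pics/ and viewed, at most 10 in all, crops included, and the job is handed in when it is done.

Besides the shell and the picture viewer there is one more tool, called after "Call:" as a command line: name --pt "numbers of a row" for each row, then --argument value for the rest. jog_arm: Moves the arm, as the interface text tells. Its arguments: {"type":"object","properties":{"moves":{"type":"array","items":{"type":"array","items":{"type":"number"}}},"fingers":{"type":"number"},"force":{"type":"number"}},"required":["moves"]}

```bash
mkdir -p pics
python3 - <<'E'
from bench import monitor, eyes
import cv2, numpy as np
s=monitor.read_state(); print(s)
for n in("top","side"):
    im,d=eyes.get_image(n); c=eyes.calibration(n); print(n,c)
    np.savez(f"{n}0.npz",im=im,d=d); cv2.imwrite(f"pics/{n}0.png",im[:,:,::-1])
E
```

```text
{'time_s': 0.0, 'q': array([ 1.15160334e+00,  2.77133393e-01, -2.78989976e-02,  1.26799596e+00,
       -3.36594709e-06,  1.46739213e+00]), 'qvel': array([-0.00097592,  0.00096138,  0.00164091,  0.00065698,  0.00022773,
       -0.00084321]), 'joint_torque': array([-3.48100602e-04, -4.45508695e+01,  2.95203388e+01,  1.65759295e-02,
       -1.47785668e-04, -6.72311700e-06]), 'ee_pos': array([0.19379579, 0.59337008, 0.23015092]), 'tool_rot': array([-0.49389088, -3.10194496,  0.00338779]), 'force': array([0.18537637, 0.478321  , 0.04830057]), 'torque': array([-0.01427605, -0.00993687,  0.00787526]), 'grasp_force': 0.0, 'grip_width': 0.9985803944765572}
top {'fov_y': 44.65721809540473, 'cx': 314.41051738900103, 'cy': 201.38728758366113, 'R': array([[-0.01597765, -0.99986644, -0.00343718],
       [-0.99617815,  0.01621375, -0.08582658],
       [ 0.08587085,  0.00205274, -0.99630416]]), 't': array([0.00773303, 0.44524129, 1.69655873])}
side {'fov_y': 45.03385026524462, 'cx': 312.50217883891804, 'cy': 206.4066088306911, 'R': array([[-0.88013079, -0.47419005, -0.02266236],
       [-0.23773102,  0.48156074, -0.84355392],
       [ 0.41091818, -0.73705023, -0.53656612]]), 't': array([0.40278058, 0.17910121, 1.66932006])}
```

View pics/top0.png

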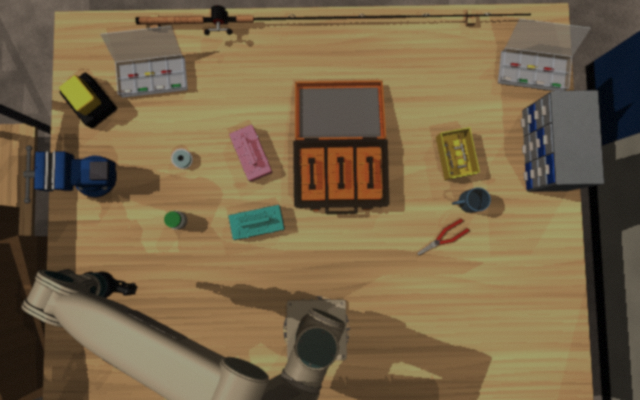

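View pics/side0.png

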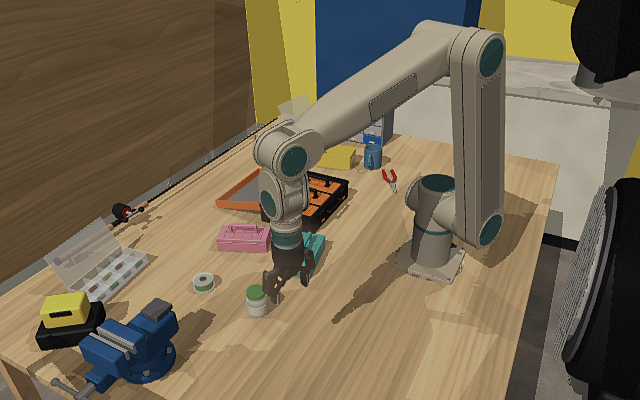

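The top view shows the orange boxes in the black case at about (312,174), (341,174) and (370,174). Things they could be taken for: pink box (250,152), turquoise box (257,222), the orange-rimmed lid (340,110). I choose the three orange ones in the case, and check them in a close crop with the measurement.

```bash
cat > h.py <<'E'
import numpy as np, cv2
from bench import eyes
def ray(n,uv,z):
    c=eyes.calibration(n); R,t=c["R"],c["t"]; f=200/np.tan(np.radians(c["fov_y"]/2))
    uv=np.atleast_2d(uv).astype(float)
    d=np.c_[(uv[:,0]-c["cx"])/f,(uv[:,1]-c["cy"])/f,np.ones(len(uv))]@R; o=-R.T@t
    return o+d*((z-o[2])/d[:,2])[:,None]
E
python3 - <<'E'
from h import *
a=np.load("top0.npz"); im=a["im"]; d=a["d"]
hsv=cv2.cvtColor(im,cv2.COLOR_RGB2HSV)
m=((hsv[...,0]<14)&(hsv[...,1]>140)&(hsv[...,2]>90)).astype(np.uint8)
m[:143]=0; m[212:]=0; m[:,:290]=0; m[:,395:]=0
n,l,st,ce=cv2.connectedComponentsWithStats(m)
v=im.max(2)
for i in range(1,n):
    if st[i,4]<200: continue
    pts=np.argwhere(l==i)[:,::-1].astype(np.float32)
    h=cv2.convexHull(pts); r=cv2.minAreaRect(h)
    fill=np.zeros_like(m); cv2.fillConvexPoly(fill,h.astype(int),1)
    fill=cv2.erode(fill,np.ones((5,5)))
    b=np.argwhere((fill>0)&(v<75))[:,::-1]
    print(st[i],"box",r,"xyz@.065",ray("top",r[0],.065)[0].round(4))
    br=cv2.minAreaRect(b.astype(np.float32)); print("  bar",len(b),br,b.mean(0),"xyz@.101",ray("top",br[0],.101)[0].round(4), "mean",ray("top",b.mean(0),.101)[0].round(4))
    print("  depth med at bar", np.median(d[b[:,1],b[:,0]]))
cr=im[70:220,280:400]; cv2.imwrite("pics/crop.png",cv2.resize(cr,None,fx=4,fy=4,interpolation=cv2.INTER_CUBIC)[:,:,::-1])
E
```

```text
[ 328  147   26   52 1155] box ((340.5, 172.5), (51.0, 25.0), 90.0) xyz@.065 [ 0.5398 -0.091   0.065 ]
  bar 125 ((340.5, 172.5), (31.0, 5.0), 90.0) [340.736 172.192] xyz@.101 [ 0.5346 -0.0891  0.101 ] mean [ 0.5356 -0.0899  0.101 ]
  depth med at bar 1.64346
[ 357  147   25   52 1098] box ((368.9999694824219, 172.49998474121094), (50.99999237060547, 23.999996185302734), 90.0) xyz@.065 [ 0.5382 -0.1892  0.065 ]
  bar 123 ((369.5, 172.0), (30.0, 5.0), 90.0) [370.19512195 171.43902439] xyz@.101 [ 0.5346 -0.1869  0.101 ] mean [ 0.5365 -0.1893  0.101 ]
  depth med at bar 1.6444619
[ 300  148   25   52 1061] box ((312.2812194824219, 173.52972412109375), (51.49687576293945, 23.651500701904297), 88.60282135009766) xyz@.065 [0.5378 0.0063 0.065 ]
  bar 117 ((311.5, 173.0), (30.0, 5.0), 90.0) [311.37606838 172.76923077] xyz@.101 [0.5345 0.0087 0.101 ] mean [0.5353 0.0091 0.101 ]
  depth med at bar 1.6446663
```

View pics/crop.png

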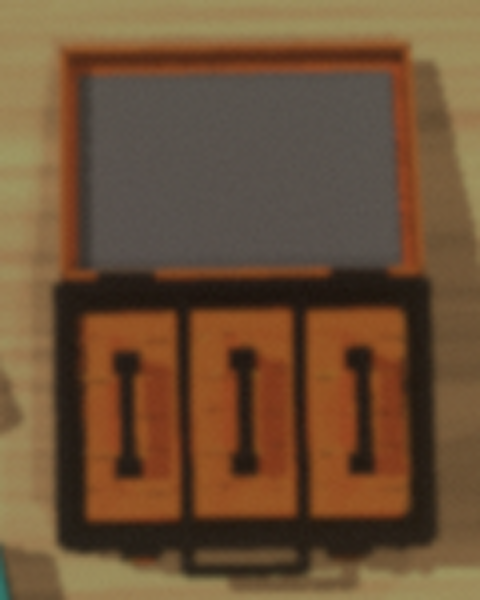

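The crop shows the three orange boxes with black bars running nearly vertical in the picture (bar 1 from crop (125,362) to (128,467)). There is no pink or turquoise among them. Next come the bar yaw and the first move.

```bash
cat >> h.py <<'E'
from scipy.spatial.transform import Rotation as Ro
def plan(s,p,yaw=None):
    """shift cm (tool axes), turn deg (tool axes) to TCP p, tool down, tool y perpendicular to yaw"""
    R=Ro.from_rotvec(s["tool_rot"]); sh=R.inv().apply(np.array(p)-s["ee_pos"])*100
    out=[]
    for k in (0,np.pi):
        T=Ro.from_euler("z",(yaw or 0)+k)*Ro.from_rotvec([np.pi,0,0])
        out.append(np.degrees((R.inv()*T).as_rotvec()).round(2))
    return sh.round(2),out
E
python3 - <<'E'
from h import *
from bench import monitor
im=np.load("top0.npz")["im"].astype(float).max(2)
for u in (312,341,370):
    P=[]
    for r in range(165,182):
        x=np.arange(u-6,u+6); w=np.clip(90-im[r,u-6:u+6],0,None)
        P.append([(x*w).sum()/w.sum(),r])
    P=np.array(P); X=ray("top",P,.101); k=np.polyfit(X[:,0],X[:,1],1); print(u,"y mid",np.polyval(k,.535),"yaw deg",np.degrees(np.arctan(k[0])), "rms", np.std(X[:,1]-np.polyval(k,X[:,0])))
# rim y edges & x extents of the dark bar w/ posts
for u in (312,341,370):
    col=im[140:212,u-2:u+2].mean(1); dark=np.where(col[12:55]<85)[0]+152; print(u,dark.min(),dark.max(),ray("top",[[u,dark.min()],[u,dark.max()]],.101)[:,0])
s=monitor.read_state(); R=Ro.from_rotvec(s["tool_rot"]).as_matrix(); print(R.round(3)); print(plan(s,[.535,.009,.23],0))
E
```

```text
312 y mid 0.009264611966155243 yaw deg 0.9847886173489997 rms 0.00015276745254560144
341 y mid -0.09045028493550249 yaw deg -0.10595188911621646 rms 0.0001515080936631496
370 y mid -0.19025228554690887 yaw deg 0.5292743698646971 rms 0.00021477485346449484
312 158 188 [0.58558792 0.4835637 ]
341 157 188 [0.58738088 0.48196771]
370 157 187 [0.58575492 0.48375374]
[[-0.951  0.311 -0.001]
 [ 0.311  0.951 -0.002]
 [ 0.    -0.002 -1.   ]]
(array([-50.58, -44.96,   0.11]), [array([-4.0000e-02,  1.6000e-01,  1.6191e+02]), array([ -0.11,  -0.03, -18.09])])
```

Call:
jog_arm --pt "-50.6 -45 0 0 0 -18.6" --pt "-50.6 -45 0 0 0 -18.6" --pt "-50.6 -45 0 0 0 -18.6" --pt "-50.6 -45 0 0 0 -18.6" --pt "-50.6 -45 0 0 0 -18.6" --pt "-50.6 -45 0 0 0 -18.6" --pt "-50.6 -45 0 0 0 -18.6" --pt "-50.6 -45 0 0 0 -18.6" --fingers 0 --force 60

```text
time_s: 0.9
ee_pos: [0.3954, 0.2477, 0.2311]
tool_rot: [0.014, -3.141, 0.0]
force: [1.3, 0.4, -1.9]
grip_width: 0.502
grasp_force: 0.0
```

Run:
```python
from h import *
from bench import monitor
s=monitor.read_state(); print(s["ee_pos"],s["qvel"].round(2),s["grip_width"],plan(s,[.535,.009,.16],.009))
```

```text
[0.39538606 0.24774057 0.23109446] [-1.08 -0.07 -0.07 -0.01  0.   -1.06] 0.5021271145224233 (array([-13.74, -24.  ,   7.11]), [array([ 1.0000e-02, -0.0000e+00, -1.7999e+02]), array([-0.  , -0.  ,  0.01])])
```

Call:
jog_arm --pt "-13.8 -24 0 0 0 0" --pt "-13.8 -24 0 0 0 0" --pt "-13.8 -24 0 0 0 0" --pt "-13.8 -24 0 0 0 0" --pt "-13.8 -24 0 0 0 0" --pt "-13.8 -24 0 0 0 0" --pt "-13.8 -24 4 0 0 0" --pt "-13.8 -24 7 0 0 0"

```text
time_s: 1.7
ee_pos: [0.5357, 0.0096, 0.1602]
tool_rot: [-0.01, 3.141, 0.0]
force: [-0.3, 0.1, -0.5]
grip_width: 0.498
grasp_force: 0.0
```

Run:
```python
from h import *
from bench import monitor
im,d=eyes.get_image("side"); cv2.imwrite("pics/side1.png",cv2.resize(im[120:280,200:400],None,fx=4,fy=4,interpolation=cv2.INTER_CUBIC)[:,:,::-1][:600,:800])
np.savez("side1.npz",im=im,d=d)
im,d=eyes.get_image("top"); cv2.imwrite("pics/top1.png",cv2.resize(im[100:220,260:410],None,fx=4,fy=4,interpolation=cv2.INTER_CUBIC)[:,:,::-1])
s=monitor.read_state(); print(s["ee_pos"],s["qvel"].round(2),s["force"],plan(s,[.535,.0092,.076],.009))
```

```text
[0.53073869 0.01091542 0.15634166] [ 0.01 -0.04  0.07  0.05  0.    0.  ] [-1.05589022 -0.55725694 -0.86118266] (array([-0.51, -0.18,  8.03]), [array([-9.6000e-01, -1.1000e-01,  1.7994e+02]), array([ 0.07, -0.61, -0.06])])
```

View pics/side1.png

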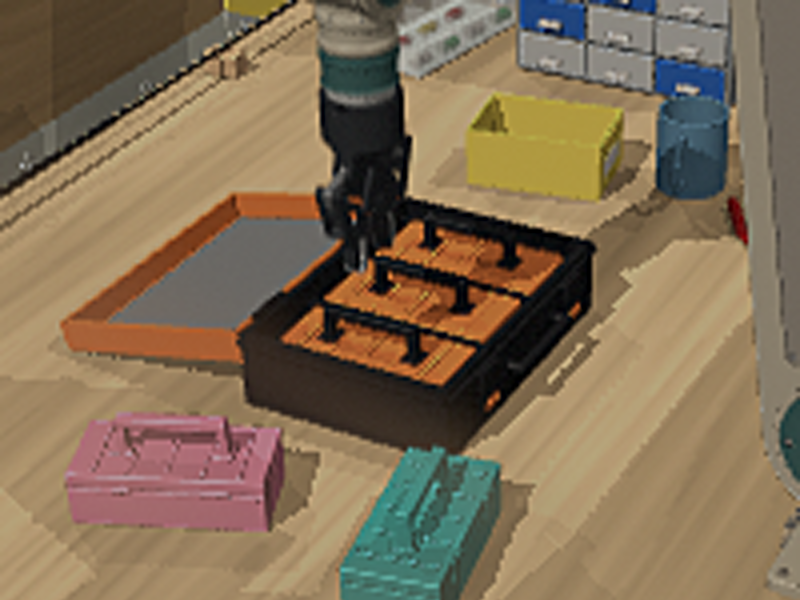

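The side crop shows the gripper over the case. The bars are at crop (373,322), (423,274) and (473,232), and nothing is in the way. I cross-check those bar positions with side-view rays.

Run:
```python
from h import *
from bench import monitor
print(ray("side",[[200+373/4,120+322/4],[200+423/4,120+274/4],[200+473/4,120+232/4]],.095).round(4))
im,d=eyes.get_image("top"); s=monitor.read_state(); print(s["time_s"],s["ee_pos"],s["tool_rot"],plan(s,[.535,.0092,.076],.009))
```

```text
[[ 0.5323  0.0108  0.095 ]
 [ 0.5333 -0.0889  0.095 ]
 [ 0.5286 -0.1857  0.095 ]]
1.85 [0.53258363 0.01098105 0.15890882] [ 1.32751455e-02 -3.13515369e+00 -1.08101652e-03] (array([-0.29, -0.19,  8.29]), [array([-5.8000e-01, -6.0000e-02,  1.7997e+02]), array([ 0.04, -0.37, -0.03])])
```

Call:
jog_arm --pt "-0.1 0.2 1 0 0 0" --pt "-0.1 0.2 2.5 0 0 0" --pt "-0.1 0.2 4 0 0 0" --pt "-0.1 0.2 5.5 0 0 0" --pt "-0.1 0.2 7 0 0 0" --pt "-0.1 0.2 8 0 0 0" --pt "-0.1 0.2 8.4 0 0 0" --pt "-0.1 0.2 8.4 0 0 0"

```text
time_s: 2.65
ee_pos: [0.5364, 0.0131, 0.0775]
tool_rot: [-0.014, 3.141, -0.0]
force: [-0.2, 0.2, 0.6]
grip_width: 0.497
grasp_force: 0.0
```

Call:
jog_arm --pt "0 0 0 0 0 0" --pt "0 0 0 0 0 0" --pt "0 0 0 0 0 0" --pt "0 0 0 0 0 0"

```text
time_s: 3.05
ee_pos: [0.5365, 0.0129, 0.0777]
tool_rot: [-0.014, 3.141, -0.0]
force: [-0.2, 0.5, -0.7]
grip_width: 0.502
grasp_force: 0.0
```

Call:
jog_arm --pt "0.2 -0.3 0.1 0 0 0" --pt "0.2 -0.3 0.1 0 0 0" --pt "0.2 -0.3 0.1 0 0 0"

```text
time_s: 3.35
ee_pos: [0.534, 0.0098, 0.0762]
tool_rot: [0.013, -3.141, -0.0]
force: [0.4, -0.7, 0.6]
grip_width: 0.5
grasp_force: 0.0
```

Call:
jog_arm --pt "0 0 0 0 0 0" --pt "0 0 0 0 0 0" --pt "0 0 0 0 0 0" --pt "0 0 0 0 0 0" --pt "0 0 0 0 0 0" --pt "0 0 0 0 0 0" --fingers 1 --force 60

```text
time_s: 3.95
ee_pos: [0.5342, 0.0098, 0.0763]
tool_rot: [0.014, -3.142, 0.0]
force: [0.6, -1.1, -0.3]
grip_width: 0.153
grasp_force: 60.3
```

Call:
jog_arm --pt "0 0 -0.3 0 0 0" --pt "0 0 -0.8 0 0 0" --pt "0 0 -1.3 0 0 0" --pt "0 0 -1.5 0 0 0" --pt "0 0 -1.5 0 0 0" --pt "0 0 -1.5 0 0 0" --pt "0 0 -1.5 0 0 0" --pt "0 0 -1.5 0 0 0"

```text
time_s: 4.75
ee_pos: [0.534, 0.0099, 0.0911]
tool_rot: [0.014, -3.141, -0.0]
force: [0.5, 0.5, -2.6]
grip_width: 0.149
grasp_force: 60.1
```

Call:
jog_arm --pt "0 0 0 0 0 0" --pt "0 0 0 0 0 0" --pt "0 0 0 0 0 0"

```text
time_s: 5.05
ee_pos: [0.5341, 0.0099, 0.0913]
tool_rot: [0.014, -3.141, -0.0]
force: [-0.3, -0.0, -2.6]
grip_width: 0.152
grasp_force: 60.1
```

Call:
jog_arm --pt "0 0 0 0 0 0" --pt "0 0 0 0 0 0" --pt "0 0 0 0 0 0"

```text
time_s: 5.35
ee_pos: [0.5342, 0.0099, 0.0913]
tool_rot: [-0.014, 3.141, 0.0]
force: [0.0, -0.5, -2.9]
grip_width: 0.149
grasp_force: 60.1
```

2.7 N means a light box. I set it back down slowly and release.

Call:
jog_arm --pt "0 0 0.4 0 0 0" --pt "0 0 0.8 0 0 0" --pt "0 0 1.1 0 0 0" --pt "0 0 1.3 0 0 0" --pt "0 0 1.4 0 0 0" --pt "0 0 1.5 0 0 0" --pt "0 0 1.5 0 0 0" --pt "0 0 1.5 0 0 0"

```text
time_s: 6.15
ee_pos: [0.5343, 0.0099, 0.0764]
tool_rot: [-0.014, 3.141, 0.0]
force: [-0.4, 0.8, -2.8]
grip_width: 0.148
grasp_force: 60.1
```

Call:
jog_arm --pt "0 0 0 0 0 0" --pt "0 0 0 0 0 0" --pt "0 0 0 0 0 0" --pt "0 0 0 0 0 0" --pt "0 0 0 0 0 0" --fingers 0

```text
time_s: 6.65
ee_pos: [0.5344, 0.0099, 0.0765]
tool_rot: [-0.014, 3.141, -0.0]
force: [0.1, 1.1, 0.5]
grip_width: 0.502
grasp_force: 0.0
```

Call:
jog_arm --pt "0 0 -1 0 0 0" --pt "0 0 -3 0 0 0" --pt "0 0 -5 0 0 0" --pt "0 0 -6 0 0 0" --pt "0 -3 -6 0 0 0" --pt "0 -7 -6 0 0 0" --pt "0 -10 -6 0 0 0" --pt "0 -10 -6 0 0 0"

```text
time_s: 7.45
ee_pos: [0.5356, -0.0932, 0.1368]
tool_rot: [-0.007, 3.14, -0.002]
force: [-0.2, 0.1, -0.3]
grip_width: 0.494
grasp_force: 0.0
```

Call:
jog_arm --pt "0 0 1.5 0 0 0.5" --pt "0 0 3 0 0 0.5" --pt "0 0 4.5 0 0 0.5" --pt "0 0 5.6 0 0 0.5" --pt "0 0 6 0 0 0.5" --pt "0 0 6 0 0 0.5" --pt "0 0 6 0 0 0.5" --pt "0 0 6 0 0 0.5"

```text
time_s: 8.25
ee_pos: [0.5358, -0.0902, 0.0771]
tool_rot: [-0.0, 3.14, -0.001]
force: [-0.7, -0.3, -0.7]
grip_width: 0.496
grasp_force: 0.0
```

Call:
jog_arm --pt "0.1 0 0.1 0 0 0" --pt "0.1 0 0.1 0 0 0" --pt "0.1 0 0.1 0 0 0" --pt "0.1 0 0.1 0 0 0" --pt "0.1 0 0.1 0 0 0" --pt "0.1 0 0.1 0 0 0" --fingers 1

```text
time_s: 8.85
ee_pos: [0.5344, -0.0909, 0.0757]
tool_rot: [0.001, 3.141, -0.003]
force: [-1.3, -5.3, 2.5]
grip_width: 0.15
grasp_force: 61.5
```

Call:
jog_arm --pt "0 0 -0.3 0 0 0" --pt "0 0 -0.8 0 0 0" --pt "0 0 -1.3 0 0 0" --pt "0 0 -1.5 0 0 0" --pt "0 0 -1.5 0 0 0" --pt "0 0 -1.5 0 0 0" --pt "0 0 -1.5 0 0 0" --pt "0 0 -1.5 0 0 0"

```text
time_s: 9.65
ee_pos: [0.5339, -0.09, 0.0901]
tool_rot: [0.0, -3.141, -0.0]
force: [0.4, 0.4, -6.9]
grip_width: 0.146
grasp_force: 60.2
```

Call:
jog_arm --pt "0 0 0 0 0 0" --pt "0 0 0 0 0 0" --pt "0 0 0 0 0 0"

```text
time_s: 9.95
ee_pos: [0.5341, -0.0901, 0.0903]
tool_rot: [-0.0, 3.142, 0.0]
force: [-0.5, 0.4, -7.2]
grip_width: 0.147
grasp_force: 60.2
```

About 7 N, so this is the lead box. I lift it straight up.

Call:
jog_arm --pt "0 0 -1 0 0 0" --pt "0 0 -2 0 0 0" --pt "0 0 -3 0 0 0" --pt "0 0 -4 0 0 0" --pt "0 0 -5 0 0 0" --pt "0 0 -6 0 0 0" --pt "0 0 -7 0 0 0" --pt "0 0 -8 0 0 0" --force 80

```text
time_s: 10.75
ee_pos: [0.534, -0.0901, 0.1712]
tool_rot: [0.0, -3.142, 0.0]
force: [0.5, 0.2, -6.6]
grip_width: 0.146
grasp_force: 82.0
```

Call:
jog_arm --pt "0 0 -1.5 0 0 0" --pt "0 0 -3 0 0 0" --pt "0 0 -4.5 0 0 0" --pt "0 0 -6 0 0 0" --pt "0 0 -7 0 0 0" --pt "0 0 -7.6 0 0 0" --pt "0 0 -8 0 0 0" --pt "0 0 -8 0 0 0"

```text
time_s: 11.55
ee_pos: [0.5342, -0.0901, 0.2505]
tool_rot: [-0.0, 3.141, -0.0]
force: [-0.2, 0.4, -7.0]
grip_width: 0.145
grasp_force: 82.1
```

Call:
jog_arm --pt "0 0 0 0 0 0" --pt "0 0 0 0 0 0" --pt "0 0 0 0 0 0" --pt "0 0 0 0 0 0" --pt "0 0 0 0 0 0" --pt "0 0 0 0 0 0" --pt "0 0 0 0 0 0" --pt "0 0 0 0 0 0"

```text
time_s: 12.35
ee_pos: [0.5341, -0.0901, 0.2503]
tool_rot: [-0.0, 3.142, -0.0]
force: [0.4, -0.5, -7.0]
grip_width: 0.146
grasp_force: 82.1
```

Run:
```python
from h import *
from bench import monitor
im,d=eyes.get_image("side"); cv2.imwrite("pics/side2.png",cv2.resize(im[90:240,200:400],None,fx=4,fy=4,interpolation=cv2.INTER_CUBIC)[:,:,::-1])
s=monitor.read_state(); print(s["time_s"],s["ee_pos"],s["qvel"].round(3),s["force"],s["grasp_force"])
```

```text
12.4 [ 0.53410567 -0.0900958   0.25034069] [ 0.001  0.001 -0.001  0.     0.     0.   ] [ 0.55668628  0.2119346  -7.08228448] 82.14553356170654
```

View pics/side2.png

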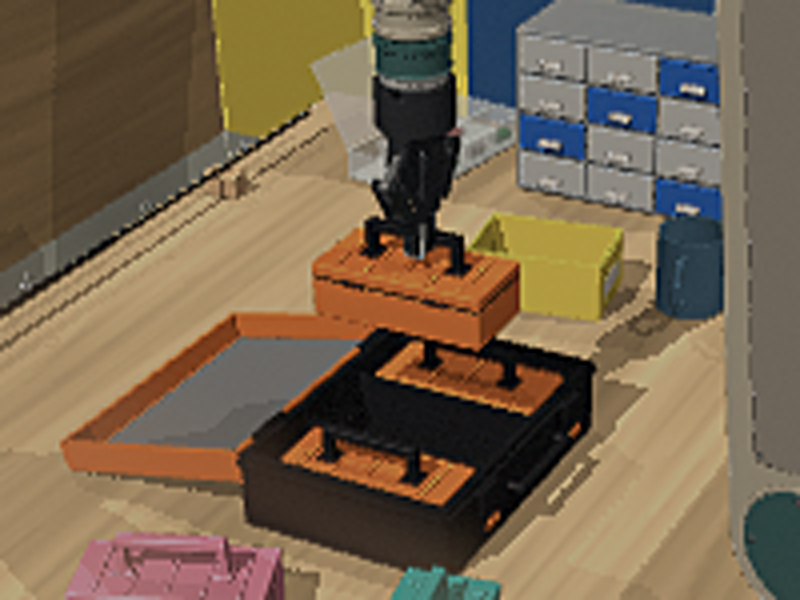

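The lead box hangs level at crop (415,285), and the other two sit in their bays at (380,465) and (470,375). The arm is still, so I hand in.

```bash
python3 -c "
from bench import order; print(order.finish_job())"
```

```text
the job is handed in; nothing more can be done
None
```

The middle box hefted at 7 N, so I took it as the lead one and handed in with it hanging level and still, its handle about 27 cm above the bench; the left box (2.7 N, light) is back in its bay, the right one was never lifted, and no verdict came back.

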